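Hang the caddy under the desk rack on an S-hook

TASK

Ease the flat steel S-hook up out of its snug slot in the open case and hang it on the free stretch of the desk rack's rail, and let go of it. Then hang the small caddy by its wire bail from the hook's lower loop, so that it hangs freely and level below the rail and comes to rest. Leave the flask, the lidded mug and the tape measure where they stand.

Things in the scene. Friction and masses are not known exactly. Their poses are not given: they have to be found in the camera images.
- rail_free (a point): Middle of the free stretch of the rack's rail, on the bar's centre line, 330 mm above the desk. The fixed bar, 10 mm thick, runs along this frame's y; x is level, to the rack's far side; z up. A tin cup (64 mm wide) already hangs at y = +175 mm; below the bar all is free from y = -125 to +135 mm. 16 mm posts at y = -135 and +225 mm on low feet 130 mm long in x.
- case: Fixed black case, 110 (x) by 90 (y) by 46 mm high, its 16 mm high lid folded flat on its -x side to x = -149 mm. Origin: centre of underside. The S-hook stands upright in its slot, axes parallel to the case's, lowest point 8 mm above the desk. Sprung rubber pads 9 to 44 mm up press on its flat sides (y); it pulls straight up with 4 to 10 N. Under 3 mm play in x.
- hook_mid (a point): Centre of the steel S-hook, 75 mm above its lowest point; z up along it. Flat bar 14 mm wide (y), 5 mm thick, bent in the x-z plane, 150 mm tall, about 125 g. Shank upright at x -20 from z +3 to +59, slants below to (+20, -41). Top loop opens down, tip at (+24, +33); lower loop opens up, tip at (-24, -33), the side to face the robot. Loops 35 mm wide inside.
- hook_top (a point): Point on the S-hook, 65 mm above hook_mid, same axes: where the centre of the 10 mm rail bar lies when the hook hangs on it. The tip of the top loop reaches 33 mm below this point, the hook's top is 10 mm above it.
- hook_seat (a point): Point on the S-hook, 67.5 mm below hook_mid, same axes: where the centre of the 5 mm bail wire lies when the caddy hangs in the lower loop. The tip of the lower loop reaches 36 mm above this point; the hook's underside is 7.5 mm below it.
- caddy_mid (a point): Centre of the open grey plastic caddy's box, 72 (x) by 90 (y) by 55 mm high, 27.5 mm above its underside; z up; 110 to 225 g. It stands on the desk at the start. A rigid 5 mm wire bail stands over it in its y-z plane, legs at y = +-46 mm; a stub handle sticks out at -x.
- caddy_bail (a point): Middle of the bail's level top bar, 130 mm above the caddy's underside and 75 mm above its rim; the level part is 64 mm long along the caddy's y. Axes as caddy_mid.
- caddy_handle (a point): Grip point of the caddy's stub handle, 60 mm to -x of the caddy's centre and 42 mm above its underside. The handle is 16 mm wide (y), 16 mm high and reaches from 36 to 81 mm from the caddy's centre. Axes as caddy_mid.
- flask: Bystander: dark steel flask, 68 mm wide and 190 mm tall; origin at the centre of its underside.
- mug: Bystander: white lidded mug, 114 mm wide, 85 mm tall, with a handle reaching 91 mm out on its +y side; origin at the centre of its underside.
- tape: Bystander: black tape measure standing on edge, 60 (x) by 40 (y) by 56 mm high; origin at the centre of its underside.
There are look-alikes about, which are no part of the job. What is shaped like the part that bears caddy_mid but green is not meant. There is more than one size of the part that bears hook_mid; the job needs the smaller.

How it is judged:
By the outcome, as a careful person would: the job done as asked, in the order asked, and still so for the second after the job is handed in, with the robot touching nothing.
It also fails if it takes over 72 s, if anything falls off the work surface, if the arm or the gripper's body presses on something with over 40 N, if the wrist force passes 120 N, or if a joint passes its speed limit or range.

ROBOT

A 6-joint arm with a two-finger parallel gripper is mounted at the origin on the work surface. World frame = base frame: x ahead of the robot, y to its left, z up, the work surface at z = 0. Lengths are in m, angles in degrees, forces in N, time in s.
With the tool pointing down it reaches from about 0.25 to 0.725 m from the base axis. Payload 9.7 kg.
Tool frame: the origin (TCP) lies midway between the tips of the shut fingers; the grasp point (between the pads) lies bot.grasp_offset behind it (bot.grasp_offset is the distance from the TCP to the grasp point, in m); x points along the fingers, y is the direction in which the jaws open and shut, and the axes are right-handed (so a half turn about x gives the same grasp; the last joint's range is limited). The gripper opens to 85 mm and grips with 20 to 120 N. Pads are 22 mm wide; open, the fingers measure 114 mm over their backs; the gripper's body (76 mm by 85 mm) begins 54 mm behind the grasp point. The pads swing forward as they close: fully open they stand 13 mm farther back than shut.
Start: joints at [66.807, 4.979, 10.078, 95.1, 0, 90], TCP at [0.217, 0.506, 0.231] pointing down, gripper open.
Joint ranges: [-179.16, 179.16], [-48.56, 103.87], [-65.8, 70.77], [-126.05, 130.52], [-82.76, 87.17], [-180, 180]. Speed limits (degrees/s): [127.2, 127.2, 147.25, 180, 180, 180].

INTERFACE

Orientations are given as [roll, pitch, yaw] about the fixed x, y, z axes, in that order (R = Rz(yaw) Ry(pitch) Rx(roll)).
In Python, from workcell import status, camera, bot gives the robot as it stands.
- The arm moves only by the shell command python3 -m jog 'ROWS' [OPENING] [FORCE]. ROWS is text: rows parted by semicolons, each of 4 numbers parted by spaces: the shift along the tool's x, y, z in mm, then the turn about the tool's x in degrees. A call has exactly 8 rows; each row is the pose to reach, as a shift and turn from the pose commanded when the call began, along the tool's axes at that moment; what a row does not reach only later rows make up. A row lasts 1/8 s, in which the tool goes at most 62.5 mm and 10.7 degrees, less where a joint would pass 70% of its speed; a pose out of reach is approached as far as the arm can. A call with a gripper value outside its range is refused whole. OPENING is the opening, from 0 (shut) to 1 (fully open), set as the call begins (- or left out, the last holds). The fingers move at their own pace and stop on an object; FORCE is the grip in N (left out, the last holds). Time passes only in rows, so rows that repeat a pose let the fingers close, or fill a call up. It gives the time, the measured TCP pose, the force and the opening at its end, in the units of the state.
- status.get_obs(): the state, without advancing time (a new reading comes with each control period).
- camera(name): name is "side" or "top" or "wrist"; returns a dict with "color" (480x640x3 uint8, red, green, blue), "vfov" (degrees; the focal length in pixels is half the picture's height over the tangent of half this angle, whatever the lens; pixels are square), "cx", "cy" (the principal point, pixels), "D" ([k1, k2, p1, p2, k3] as OpenCV has them; the pictures are not rectified), "rvec" (rotation vector, rad) and "tvec" (3), from world to camera coordinates, as OpenCV has them. Camera axes: x right, y down, z forward; pixel columns grow to the right and rows downward; lengths in m; the calibration is good to about 2 mm. A picture is of the moment at which its call begins. There is no depth.
- bot.job_done(): hands the job in, once; it reports no verdict.
The state is a dict: "time": time; "q": joint angles; "qd": joint speeds; "joint_efforts": joint torques, N m; "ee_pos": TCP position; "tcp_rot": TCP orientation; "wrist_force": force on the tool from outside, world axes, zero at the start; "torque": the same for the moment, N m; "opening": finger opening in m.
Only numpy, scipy, OpenCV 4.12 (cv2) and the standard library are available. Lean on these libraries where they do the work, as an engineer would, in place of code of your own. Each camera call takes 0.05 s, during which the arm holds its last target. There are 200 camera calls.

## Working session

There is one attempt and no reset: what is moved stays moved. The work goes in short steps, Python scripts to look and compute and a shell command to move; the robot and the scene stay as the last step left them, time stands still between calls to the robot, and variables do not carry over. Pictures are saved under pics/ and viewed, about 8 in all and at most 12, crops included, and the job is handed in when it is done.

```bash
ls; mkdir -p pics
python3 - <<'E'
from workcell import status,camera,bot
import cv2
o=status.get_obs(); print(o, bot.grasp_offset)
for n in("side","top","wrist"):
    c=camera(n); cv2.imwrite(f"pics/{n}0.png",c["color"][:,:,::-1])
    print(n,{k:v for k,v in c.items() if k!="color"})
E
```

```text
pics
{'time': 0.0, 'q': array([6.68077750e+01, 5.01147538e+00, 1.00319475e+01, 9.51018485e+01,
       3.84315378e-04, 9.00002773e+01]), 'qd': array([-0.01716624, -0.03373477, -0.00929031, -0.06823466,  0.00124426,
       -0.03538569]), 'joint_efforts': array([ 2.38837119e-04, -5.20383918e+01,  4.64801002e+01,  1.64500420e-02,
       -7.55460292e-05, -9.87996202e-06]), 'ee_pos': array([0.21649477, 0.50531437, 0.23055705]), 'tcp_rot': array([ -90.27031061,   89.9186227 , -113.46281319]), 'wrist_force': array([ 0.28700655,  0.66521681, -0.22370745]), 'torque': array([-0.01041043, -0.00410238, -0.01440608]), 'opening': 0.08533193741673087} 0.0187
side {'vfov': 54.61160364881187, 'cx': 317.7236579538334, 'cy': 245.8408468838968, 'D': array([-0.04058769,  0.        ,  0.        ,  0.        ,  0.        ]), 'rvec': array([ 0.26443921, -2.65635587,  1.50368144]), 'tvec': array([0.60340214, 0.25325875, 1.31873195])}
top {'vfov': 44.205378819569866, 'cx': 315.61904623773455, 'cy': 246.0087884299866, 'D': array([-0.05214244,  0.        ,  0.        ,  0.        ,  0.        ]), 'rvec': array([ 2.16486666, -2.16839641,  0.1189602 ]), 'tvec': array([-0.02209713,  0.67174423,  1.95046968])}
wrist {'vfov': 63.59095355070957, 'cx': 319.40082308910297, 'cy': 241.016810483197, 'D': array([0.0094194, 0.       , 0.       , 0.       , 0.       ]), 'rvec': array([-2.43403443, -1.60317749, -0.21199014]), 'tvec': array([-0.5499569 , -0.03300439,  0.37738226])}
```

View pics/side0.png

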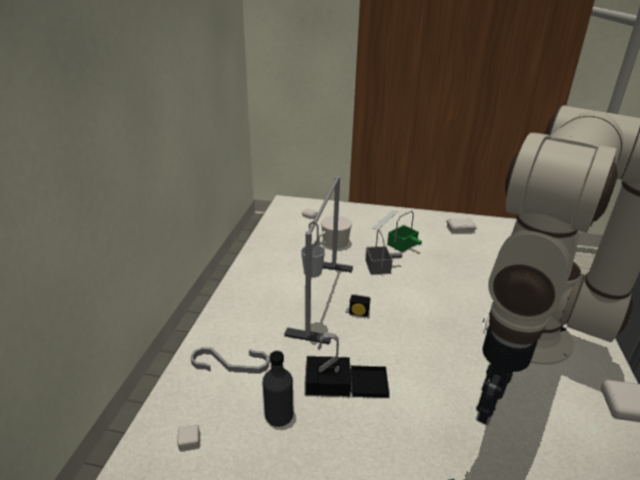

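View pics/top0.png

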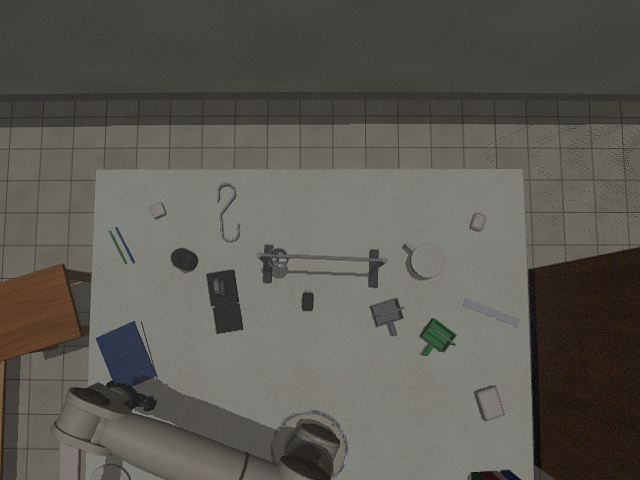

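The side view shows:
- Small hook upright in the case at about (335,350).
- Big S-hook lying at (230,360).
- Grey caddy at (378,258), green one at (404,236).

In the top view:
- Case at (222,290), big hook at (228,212).
- Grey caddy at (387,312), green one at (437,336).
- Rail from (265,258) to (380,260).

The job needs the small hook, which stands in the case slot, and the grey caddy. I'll confirm both in enlarged crops.

```bash
cat > h.py <<'E'
import numpy as np, cv2, pickle
from workcell import status,camera,bot
def shot(n,tag):
    c=camera(n); pickle.dump(c,open(f"pics/{tag}.pkl","wb")); cv2.imwrite(f"pics/{tag}.png",c["color"][:,:,::-1]); return c
def load(tag): return pickle.load(open(f"pics/{tag}.pkl","rb"))
def K(c):
    f=240/np.tan(np.radians(c["vfov"]/2)); return np.array([[f,0,c["cx"]],[0,f,c["cy"]],[0,0,1.]])
def ray(c,uv):
    p=cv2.undistortPoints(np.array(uv,float).reshape(-1,1,2),K(c),c["D"]).reshape(-1,2)
    R=cv2.Rodrigues(c["rvec"])[0]; d=np.c_[p,np.ones(len(p))]@R; return -R.T@c["tvec"],d
def plane(c,uv,z):
    o,d=ray(c,uv); return o+d*((z-o[2])/d[:,2])[:,None]
def proj(c,P): return cv2.projectPoints(np.array(P,float).reshape(-1,1,3),c["rvec"],c["tvec"],K(c),c["D"])[0].reshape(-1,2)
def tri(c1,p1,c2,p2):
    (o1,d1),(o2,d2)=ray(c1,p1),ray(c2,p2); d1,d2=d1[0],d2[0]
    s=np.linalg.lstsq(np.c_[d1,-d2],o2-o1,rcond=None)[0]; a,b=o1+s[0]*d1,o2+s[1]*d2
    return (a+b)/2,np.linalg.norm(a-b)
E
python3 - <<'E'
from h import *
for n in("side","top","wrist"): shot(n,n+"1")
t=load("top1")["color"];s=load("side1")["color"]
r=lambda a,f:cv2.resize(a,None,fx=f,fy=f,interpolation=cv2.INTER_CUBIC)
t=t[175:365,150:470];s=s[175:440,180:450]
cv2.imwrite("pics/topc.png",r(t,2.5)[:,:,::-1]);cv2.imwrite("pics/sidec.png",r(s,2.2)[:,:,::-1])
c=load("wrist1");o,d=ray(c,[[320,240]]);print(o,d)
E
```

```text
[0.15634619 0.53141055 0.37331457] [[ 0.23725758 -0.09965303 -0.96632676]]
```

View pics/topc.png

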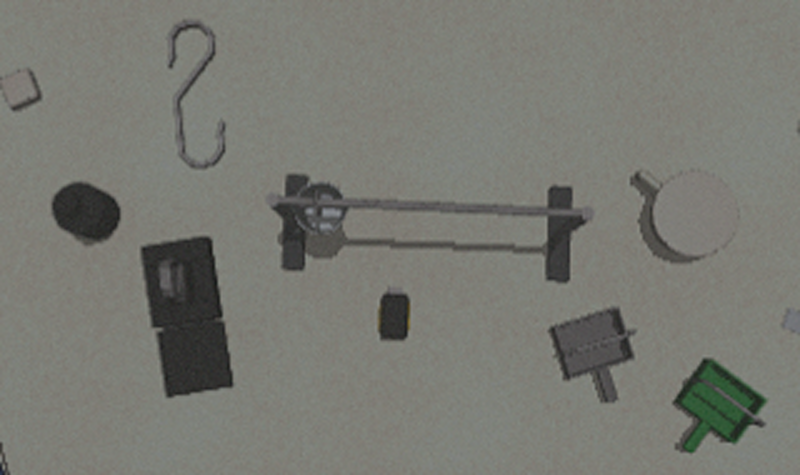

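View pics/sidec.png

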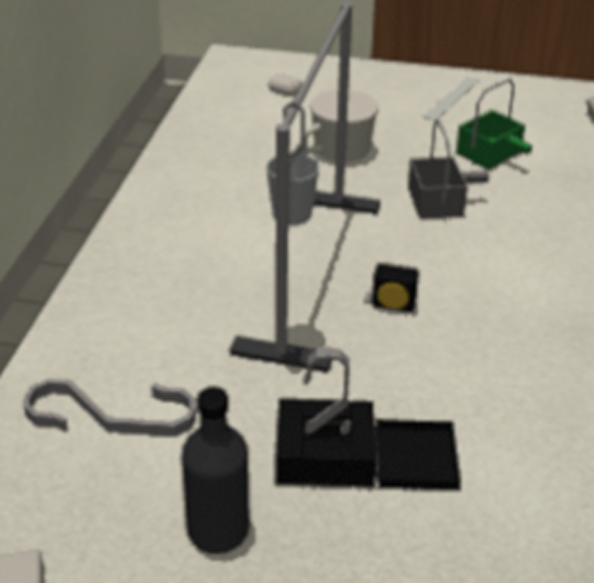

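The crops confirm both:
- The small hook stands in the case slot, at crop (172,278) top and (330,390) side. The big one lies on the desk.
- The grey caddy is at crop (592,343) top. Its handle points toward the robot at (607,388), and the green one is to its right.

Now coarse positions.

Run:
```python
from h import *
t=load("top1");s=load("side1")
T=lambda p:np.array(p)/2.5+[150,175]
S=lambda p:np.array(p)/2.2+[180,175]
np.set_printoptions(precision=4,suppress=True)
print("rail ends",plane(t,[T((277,201)),T((588,214))],.33))
print("feet corners",plane(t,[T((296,180)),T((294,268)),T((559,190)),T((557,279))],.008))
print("case top corners z46",plane(t,[T((142,246)),T((210,238)),T((222,319)),T((153,328))],.046))
print("lid z16",plane(t,[T((158,334)),T((222,321)),T((233,385)),T((167,396))],.016))
print("hook top",plane(t,[T((168,260)),T((184,298))],.155))
print("hook top tri",tri(t,T((172,278)),s,S((328,352))))
print("caddy rim z55",plane(t,[T((550,328)),T((618,309)),T((634,355)),T((566,379))],.055))
print("handle end z42",plane(t,[T((607,399))],.042))
print("bail ends",plane(t,[T((560,352)),T((632,331))],.1))
```

```text
rail ends [[ 0.6131  0.134   0.33  ]
 [ 0.5976 -0.2214  0.33  ]]
feet corners [[ 0.6716  0.1378  0.008 ]
 [ 0.5517  0.1397  0.008 ]
 [ 0.6574 -0.2209  0.008 ]
 [ 0.5362 -0.2167  0.008 ]]
case top corners z46 [[0.5794 0.3398 0.046 ]
 [0.59   0.249  0.046 ]
 [0.4824 0.2318 0.046 ]
 [0.4705 0.3233 0.046 ]]
lid z16 [[0.4626 0.3217 0.016 ]
 [0.4801 0.2356 0.016 ]
 [0.3946 0.2199 0.016 ]
 [0.3799 0.3084 0.016 ]]
hook top [[0.5549 0.2867 0.155 ]
 [0.5072 0.2659 0.155 ]]
hook top tri (array([0.5343, 0.2825, 0.149 ]), np.float64(0.00344058615144122))
caddy rim z55 [[ 0.4698 -0.2021  0.055 ]
 [ 0.4945 -0.2924  0.055 ]
 [ 0.434  -0.3126  0.055 ]
 [ 0.4029 -0.2225  0.055 ]]
handle end z42 [[ 0.3761 -0.2778  0.042 ]]
bail ends [[ 0.4387 -0.2105  0.1   ]
 [ 0.4653 -0.3038  0.1   ]]
```

```bash
cat >> h.py <<'E'
from scipy.spatial.transform import Rotation as Ro
np.set_printoptions(precision=4,suppress=True)
def pose():
    o=status.get_obs(); return o["ee_pos"],Ro.from_euler("xyz",o["tcp_rot"],degrees=True).as_matrix(),o
def yawof(R):  # angle of tool y in world, degrees
    return np.degrees(np.arctan2(R[1,1],R[0,1]))
def go(P,yaw):
    "shift (mm, tool axes now) and turn (deg) to bring TCP to P with tool y at yaw (mod 180)"
    p,R,o=pose(); d=R.T@(np.array(P)-p)*1000
    t=-(yaw-yawof(R)); t=(t+90)%180-90
    print("shift",d.round(1),"turn",round(t,2),"or",round(t-180*np.sign(t),2),"q6",o["q"][5].round(1),"pos",p,"yaw",yawof(R).round(2)); return d,t
E
python3 - <<'E'
from h import *
p,R,o=pose(); print(R); c=load("wrist1"); oo,d=ray(c,[[320,240]]); print("cam in tool",R.T@(oo-p)*1000,R.T@d[0])
# above case: hook centre
u=np.array([np.cos(np.radians(8.5)),np.sin(np.radians(8.5))])
go([.5306-.02*u[0],.286-.02*u[1],.28],98.5)
E
```

```text
[[-0.0002  0.3938  0.9192]
 [-0.0004  0.9192 -0.3938]
 [-1.     -0.0005  0.    ]]
cam in tool [-142.2697    0.0543  -65.5813] [0.9663 0.0023 0.2573]
shift [-48.9 -88.6 358.1] turn -31.69 or 148.31 q6 90.0 pos [0.2166 0.5055 0.231 ] yaw 66.81
```

```bash
python3 -m jog '-49 -11 45 0; -49 -22 90 -4; -49 -33 134 -8; -49 -44 179 -12; -49 -58 235 -18; -49 -73 296 -25; -49 -88.6 358 -31.7; -49 -88.6 358 -31.7' 0.6
python3 - <<'E'
from h import *
go([.511,.283,.28],98.5); shot("wrist","w2");
E
```

```text
time: 1.3
ee_pos: [0.5134, 0.2803, 0.2792]
tcp_rot: [-137.3, 89.9, -129.0]
wrist_force: [-0.3, 0.8, -0.5]
opening: 0.0512
shift [-0.8  3.  -2. ] turn -0.17 or 179.83 q6 20.3 pos [0.5134 0.2803 0.2792] yaw 98.33
```

View pics/w2.png

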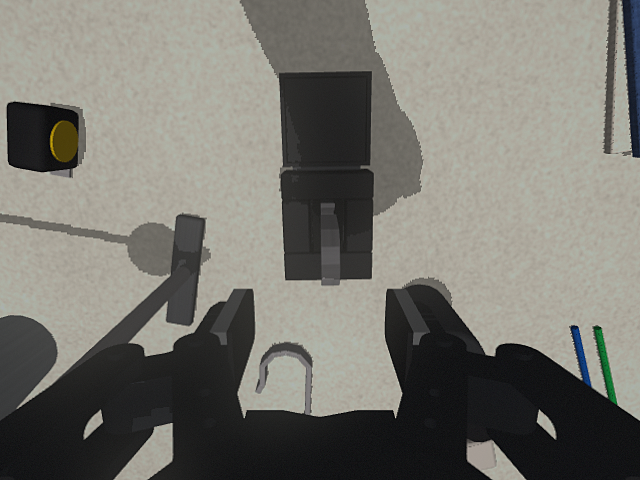

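Wrist view: the hook strip runs from (328,203) at its robot end to (331,284) at the top far end. The case spans columns 283–373 and rows 168–280.

Run:
```python
from h import *
c=load("w2"); g=cv2.cvtColor(c["color"],cv2.COLOR_RGB2GRAY)
for v in range(196,292,6): print(v,g[v,312:350:1].tolist())
L,Rr=[],[]
print("case far edge z46",plane(c,[(284,279),(372,278)],.046),"near", plane(c,[(282,170),(373,170)],.046))
```

```text
196 [39, 36, 40, 37, 37, 38, 39, 35, 37, 37, 34, 37, 36, 34, 36, 36, 36, 35, 34, 37, 35, 35, 36, 36, 33, 37, 33, 37, 34, 31, 33, 37, 33, 35, 35, 34, 35, 38]
202 [38, 35, 35, 33, 36, 35, 35, 34, 35, 41, 43, 40, 44, 42, 40, 39, 43, 42, 43, 42, 42, 41, 27, 31, 33, 32, 32, 32, 31, 33, 30, 33, 31, 29, 33, 34, 37, 37]
208 [36, 36, 38, 36, 36, 35, 36, 34, 44, 69, 64, 62, 62, 63, 61, 62, 60, 61, 62, 60, 62, 62, 50, 28, 34, 32, 33, 32, 34, 33, 31, 34, 29, 28, 30, 36, 36, 36]
214 [41, 42, 42, 40, 36, 35, 37, 34, 40, 72, 66, 65, 65, 66, 66, 65, 63, 65, 64, 65, 65, 60, 48, 47, 37, 35, 35, 36, 34, 33, 34, 35, 32, 31, 31, 36, 36, 36]
220 [38, 43, 43, 43, 42, 40, 40, 35, 44, 59, 56, 55, 57, 57, 56, 56, 55, 55, 55, 54, 55, 55, 55, 57, 57, 43, 32, 36, 36, 34, 34, 34, 35, 29, 32, 37, 38, 39]
226 [44, 43, 44, 42, 42, 42, 41, 41, 45, 59, 57, 57, 57, 57, 56, 57, 56, 58, 56, 54, 55, 56, 55, 57, 55, 57, 47, 33, 35, 33, 37, 50, 31, 32, 34, 36, 39, 39]
232 [41, 42, 43, 42, 41, 44, 42, 41, 45, 69, 70, 69, 66, 70, 69, 68, 69, 69, 67, 66, 66, 66, 67, 69, 69, 70, 71, 45, 32, 34, 40, 49, 34, 32, 36, 37, 38, 39]
2
[... 892 characters left out ...]
 80, 80, 57, 48, 48, 52, 50, 52, 51, 52, 51, 51]
274 [53, 53, 53, 53, 53, 53, 51, 52, 51, 66, 82, 80, 81, 79, 80, 79, 80, 78, 79, 79, 79, 80, 78, 79, 79, 79, 78, 79, 53, 50, 51, 52, 52, 52, 49, 51, 52, 51]
280 [135, 132, 131, 134, 135, 147, 146, 148, 148, 101, 94, 98, 97, 97, 97, 98, 97, 99, 97, 96, 95, 94, 96, 97, 100, 100, 97, 95, 148, 157, 155, 156, 156, 155, 156, 176, 176, 176]
286 [170, 171, 171, 172, 170, 169, 171, 172, 173, 177, 166, 168, 165, 164, 166, 167, 167, 167, 165, 164, 161, 161, 170, 169, 170, 173, 173, 173, 172, 171, 171, 171, 167, 165, 165, 168, 170, 171]
case far edge z46 [[0.594  0.2553 0.046 ]
 [0.5798 0.3449 0.046 ]] near [[0.484  0.24   0.046 ]
 [0.4715 0.3262 0.046 ]]
```

Run:
```python
from h import *
c=load("w2")
print("top strip",plane(c,[(330.4,256)],.157))
o,d=ray(c,[(330.4,284.5),(328,206.5)])
a=np.radians(8.7);ex=np.array([np.cos(a),np.sin(a),0]);ey=np.array([-ex[1],ex[0],0])
# far silhouette: ray tangent to outer circle r22.5 (centre at hook x=0,z=.1355)
o2=np.array([o@ex,o[2]])
d2=np.array([d[0]@ex,d[0][2]]);d2/=np.linalg.norm(d2)
n=np.array([-d2[1],d2[0]]); n=n*np.sign(n[0])
# centre c: n.(c-o2) = -22.5mm
cx=(-.0225+n@o2-n[1]*.1355)/n[0]
print("hook x along ex",cx,"case ctr along ex",np.array([.5323,.2916,0])@ex,np.array([.5306,.286,0])@ex)
P=plane(c,[(330.4,256)],.157)[0]; yy=P@ey
print("hook lateral",yy,"case ctr",np.array([.5323,.2916,0])@ey,np.array([.5306,.286,0])@ey)
print("hook world",cx*ex+yy*ey)
print("shank/lid low pt",plane(c,[(328,206.5)],.05)@ex, plane(c,[(328,206.5)],.05)@ey)
t=load("top1");s=load("side1");W=cx*ex+yy*ey
for z in(.158,): print("reproj",proj(t,[W+[0,0,z]]),proj(s,[W+[0,0,z]]))
```

```text
top strip [[0.5289 0.2906 0.157 ]]
hook x along ex 0.5727994248476851 case ctr along ex 0.5702829511323514 0.5677554509313921
hook lateral 0.20727299276864997 case ctr 0.20772868277581735 0.20245026040410896
hook world [0.5349 0.2915 0.    ]
shank/lid low pt [0.5497] [0.2079]
reproj [[215.4241 285.3532]] [[329.0474 334.7072]]
```

Run:
```python
from h import *
c=shot("wrist","w3"); go([.511,.283,.28],98.5); 
g=cv2.cvtColor(c["color"],cv2.COLOR_RGB2GRAY)
for v in (250,256,262): print(v,g[v,312:350].tolist())
print(load("w2")["tvec"],c["tvec"]); o,_=ray(c,[[320,240]]);p,R,_=pose();print("cam in tool",R.T@(o-p)*1000)
t=shot("top","top3");g=cv2.cvtColor(t["color"],cv2.COLOR_RGB2GRAY)
print(g[272:304:2,204:242])
```

```text
shift [-0.1  0.4 -0.1] turn -0.13 or 179.87 q6 20.6 pos [0.5111 0.2826 0.2799] yaw 98.37
250 [46, 46, 44, 46, 46, 40, 45, 82, 90, 88, 87, 87, 87, 87, 87, 88, 88, 90, 87, 90, 89, 88, 88, 89, 91, 82, 36, 42, 44, 36, 37, 36, 36, 44, 50, 49, 49, 49]
256 [51, 52, 52, 52, 51, 51, 50, 79, 93, 88, 88, 89, 88, 89, 89, 89, 89, 90, 90, 88, 90, 89, 90, 91, 93, 82, 45, 50, 50, 48, 52, 48, 50, 51, 49, 50, 50, 51]
262 [51, 52, 51, 53, 51, 50, 48, 75, 92, 88, 87, 87, 88, 87, 87, 88, 88, 89, 89, 88, 89, 89, 88, 88, 92, 82, 49, 49, 50, 50, 49, 51, 50, 50, 50, 51, 50, 51]
[-0.2038 -0.5758  0.2817] [-0.2056 -0.5747  0.2822]
cam in tool [-142.0299   -1.1537  -64.7254]
[[121 131 130 130 123 104 104 104  98  96  83  65  61  51  44  40  37  44
   47  48  48  42  44  48  48  39  49  42  50  35  46 122 129 127 129 128
  124 129]
 [ 94 128  84  39  48  47  42  42  46  43  45  43  44  44  44  49  46  49
   47  43  52  45  47  41  44  48  42  45  49  37  33 121 130 129 127 123
  128 127]
 [ 39  61  55  45  50  46  48  47  44  47  43  49  48  47  44  48  49  47
   48  47  45  50  50  44  47  41  42  42  50  41  2
[... 1400 characters left out ...]
  33  42  44  42  39  45  43  41  42  35  38 124 131
  126 130]
 [110 115  86  61  53  56  55  58  57  56  50  53  54  41  37  37  46  37
   39  38  44  38  36  41  45  40  39  42  46  41  43  41  39  36  69 103
  127 125]
 [111 109 112  96  74  53  57  54  56  58  49  44  43  38  42  42  40  43
   33  41  45  43  43  39  40  43  41  44  42  43  39  46  38  38  51 102
  126 128]
 [111 108 109 107 105  65  56  52  62  56  61  45  39  37  39  41  40  41
   40  36  38  38  40  43  41  47  43  44  40  36  36  42  46  36  31 100
  126 127]
 [109 106 107 109 107 103  62  57  56  56  58  53  52  43  43  44  46  36
   38  38  41  37  46  40  37  40  41  45  40  40  38  34  63  70  63  79
  121 123]]
```

Run:
```python
from h import *
c=load("w3");p,R,_=pose()
P=plane(c,[(328,250),(328,262)],.157);print(P,(P-p)@R*1000)
g=cv2.cvtColor(c["color"],cv2.COLOR_RGB2GRAY)
print(g[270:292,328]); 
P=plane(c,[(320,290)],.28);print("fingers mid?",(P-p)@R*1000)
for v in(292,300): print(g[v,246:262],g[v,378:394])
# case corners
a=np.radians(8.6);ex=np.array([np.cos(a),np.sin(a),0])
o,d=ray(c,[(328,284.5)])
for v in(283,285):
    o,d=ray(c,[(328,v)]);d2=np.array([d[0]@ex,d[0][2]]);d2/=np.linalg.norm(d2);n=np.array([-d2[1],d2[0]]);n*=np.sign(n[0])
    print(v,"hook x-TCPx mm",((-.0225+n@[o@ex,o[2]]-n[1]*.1355)/n[0]-p@ex)*1000)
```

```text
[[0.5235 0.2896 0.157 ]
 [0.5324 0.2909 0.157 ]] [[123.1667   4.2968  13.8535]
 [123.1623   4.3153  22.8464]]
[ 81  79  80  80  80  80  79  78  75 102 111  95  97  97  95  90 126 166
 172 169 169 173]
fingers mid? [[ 0.1756 -1.6525 -5.9894]]
[ 46  50  50  47  49  46  50 109 181 171 172 172 167 166 168 171] [165 166 165 163 162 163 170 180  72  30  40  41  42  42  41  38]
[ 49  50  49  50  49  49  42  68 172 178 172 167 162 163 173 172] [159 160 166 168 169 171 175 166  21  38  40  40  41  37  40  39]
283 hook x-TCPx mm 23.122618529283102
285 hook x-TCPx mm 24.759821534874995
```

```bash
python3 -m jog '10 3 1 0; 40 5.5 2 0; 80 5.5 2 0; 110 5.5 2 0; 140 5.5 2 0; 165 5.5 2 0; 184 5.5 2 0; 184 5.5 2 0' 0.6 60
python3 - <<'E'
from h import *
c=shot("wrist","w4"); s=shot("side","s4")
r=lambda a,f:cv2.resize(a,None,fx=f,fy=f,interpolation=cv2.INTER_CUBIC)
a=c["color"][150:450,170:470]; b=r(s["color"][300:420,270:400],2.5)
cv2.imwrite("pics/m4.png",np.hstack([a,b[:300,:325]])[:,:,::-1]); go([.511,.283,.096],98.5)
E
```

```text
time: 2.45
ee_pos: [0.5107, 0.289, 0.0948]
tcp_rot: [-159.7, 89.9, -151.1]
wrist_force: [0.2, 1.3, 1.2]
opening: 0.0511
shift [ 1.  -6.1 -1.8] turn 0.04 or -179.96 q6 20.9 pos [0.5119 0.2893 0.097 ] yaw 98.54
```

View pics/m4.png

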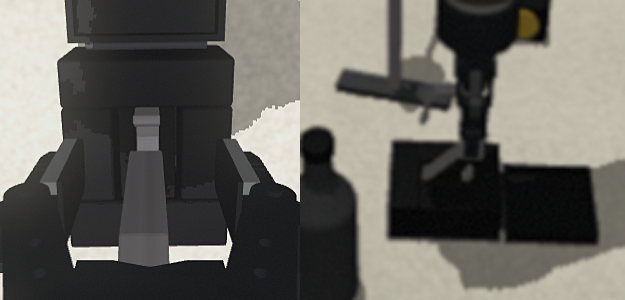

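The fingers straddle the shank centrally (crop column 148) with the tips well above the case. Closing and easing up.

```bash
python3 -m jog '0 0 0 0; 0 0 0 0; 0 0 0 0; 0 0 0 0; 0 0 0 0; 0 0 0 0; 0 0 0 0; 0 0 0 0' 0 70; python3 -m jog '-2 0 0 0; -5 0 0 0; -9 0 0 0; -13 0 0 0; -17 0 0 0; -21 0 0 0; -25 0 0 0; -29 0 0 0';  python3 -m jog '-4 0 0 0; -8 0 0 0; -13 0 0 0; -20 0 0 0; -35 0 0 0; -50 0 0 0; -65 0 0 0; -75 0 0 0'
python3 - <<'E'
from h import *
go([.51,.29,.30],98.5)
E
```

```text
time: 3.55
ee_pos: [0.5123, 0.2887, 0.0971]
tcp_rot: [-7.6, 89.9, 0.9]
wrist_force: [-1.0, -3.6, 6.5]
opening: 0.0124
time: 4.55
ee_pos: [0.5119, 0.2888, 0.1256]
tcp_rot: [-5.8, 90.0, 2.8]
wrist_force: [0.3, -2.7, -5.2]
opening: 0.0128
time: 5.55
ee_pos: [0.5122, 0.289, 0.2018]
tcp_rot: [21.5, 89.9, 30.0]
wrist_force: [-0.4, -0.3, -0.5]
opening: 0.0126
shift [-98.3   1.4  -1.9] turn 0.0 or -180.0 q6 20.9 pos [0.5122 0.289  0.2018] yaw 98.5
```

```bash
python3 -m jog '-15 0 0 0; -35 0 0 0; -60 0 0 0; -85 0 0 0; -105 0 0 0; -120 0 0 0; -127 0 0 0; -127 0 0 0'
python3 - <<'E'
from h import *
p,R,o=pose(); print(o["opening"],o["wrist_force"])
go([.5206,-.0834,.329],87.5)
E
```

```text
time: 6.55
ee_pos: [0.5121, 0.2889, 0.3275]
tcp_rot: [17.5, 90.0, 26.0]
wrist_force: [0.1, -0.2, -1.1]
opening: 0.0126
0.012591747389392203 [ 0.1359 -0.1507 -1.0882]
shift [  -1.5 -369.5  -46.6] turn 11.0 or -169.0 q6 20.9 pos [0.5121 0.2889 0.3275] yaw 98.5
```

```bash
python3 -m jog '-1 -40 -25 1; -1 -85 -50 2.5; -1 -140 -70 4; -1 -195 -80 6; -1 -250 -85 8; -1 -305 -80 10; -1 -350 -60 11; -1 -369.5 -46.6 11'; python3 -m jog '0 0 0 0; 0 0 0 0; 0 0 0 0; 0 0 0 0; 0 0 0 0; 0 0 0 0; 0 0 0 0; 0 0 0 0'
python3 - <<'E'
from h import *
go([.5206,-.0834,.329],87.5)
c=shot("wrist","w5"); s=shot("side","s5"); t=shot("top","t5")
r=lambda a,f:cv2.resize(a,None,fx=f,fy=f,interpolation=cv2.INTER_CUBIC)
b=r(s["color"][160:400,240:440],2)
cv2.imwrite("pics/m5.png",np.hstack([c["color"][:,100:500],b])[:,:,::-1])
E
```

```text
time: 7.55
ee_pos: [0.5209, -0.0858, 0.3272]
tcp_rot: [-178.4, 89.9, 179.0]
wrist_force: [-1.3, 0.1, -1.1]
opening: 0.0126
time: 8.55
ee_pos: [0.5205, -0.0835, 0.3283]
tcp_rot: [-179.0, 90.0, 178.5]
wrist_force: [0.2, -0.0, -0.1]
opening: 0.0128
shift [-0.7  0.1  0.1] turn 0.0 or -180.0 q6 -6.6 pos [ 0.5205 -0.0835  0.3283] yaw 87.5
```

View pics/m5.png

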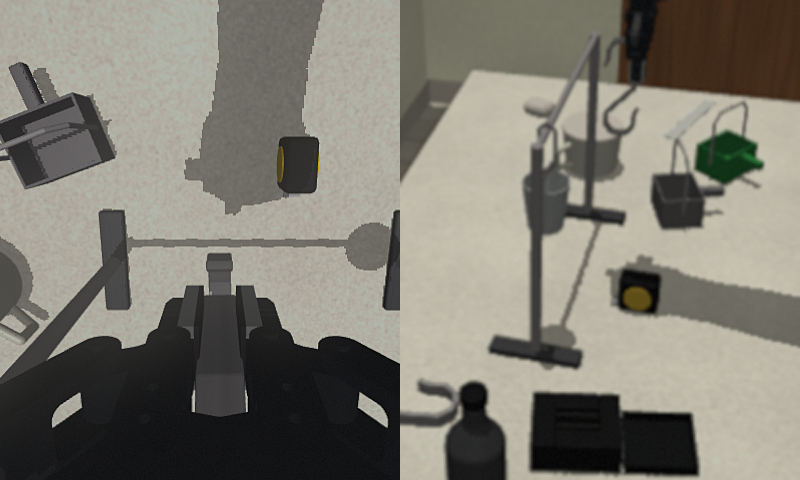

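The hook hangs upright in the fingers (side crop at (625,90)), robot side of the rail. Refine the rail line from the clear top picture plus the foot in the wrist view.

Run:
```python
from h import *
t=load("top1");g=cv2.cvtColor(t["color"],cv2.COLOR_RGB2GRAY).astype(float)
for u in(300,330,355): print(u,g[250:272,u].astype(int))
pts=[]
for u in range(296,366,3):
    col=g[248:266,u]; bg=np.median(np.r_[col[:5],col[-4:]]); w=np.clip(bg-col-12,0,None)  # dark/bright differences
    pts.append((u,(w*np.arange(248,266)).sum()/max(w.sum(),1e-6)))
P=plane(t,pts,.33);k=np.polyfit(P[:,1],P[:,0],1);print("rail x=",k,"std",(np.polyval(k,P[:,1])-P[:,0]).std(),"x at y=-.087",np.polyval(k,-.087),"yaw",-np.degrees(np.arctan(k[0])))
c=load("w5");f=plane(c,[(199,210),(224,210),(206,310),(230,308)],.008);print("foot top corners",f,f.mean(0))
gw=cv2.cvtColor(c["color"],cv2.COLOR_RGB2GRAY); m=(gw[190:330,180:250]<90).astype(np.uint8);print(cv2.minAreaRect(cv2.findNonZero(m)))
```

```text
300 [126 125 125 127 107  86  82  83 106 123 123 125 124 123 124 124 127 126
 124 127 107  79]
330 [126 129 131 128 126 117  92  98  96  93 118 128 125 123 123 123 126 123
 123 123 126 107]
355 [124 122 125 125 126 131 126 103  94  94  77 106 126 127 124 124 127 127
 129 126 130 129]
rail x= [0.0461 0.6091] std 0.0005011688806712736 x at y=-.087 0.6051009753994289 yaw -2.6405393711911804
foot top corners [[ 0.5342 -0.2294  0.008 ]
 [ 0.5356 -0.1992  0.008 ]
 [ 0.6656 -0.2368  0.008 ]
 [ 0.6643 -0.2054  0.008 ]] [ 0.5999 -0.2177  0.008 ]
((21.98859977722168, 71.82331848144531), (103.30136108398438, 50.73323059082031), 86.3086166381836)
```

```bash
python3 -m jog '0 -1 10 0; 0 -1 25 0; 0 -1 42 0; 0 -1 55 0; 0 -1 62 0; 0 -1 62 0; 0 -1 62 0; 0 -1 62 0'; python3 -m jog '5 0 0 0; 12 0 0 0; 20 0 0 0; 28 0 0 0; 36 0 0 0; 41 0 0 0; 44 0 0 0; 44 0 0 0'
python3 - <<'E'
from h import *
go([.5824,-.085,.279],87.4)
s=shot("side","s6"); t=shot("top","t6")
r=lambda a,f:cv2.resize(a,None,fx=f,fy=f,interpolation=cv2.INTER_CUBIC)
cv2.imwrite("pics/m6.png",np.hstack([r(s["color"][165:285,280:380],4),r(t["color"][200:320,290:390],4)])[:,:,::-1])
E
```

```text
time: 9.7
ee_pos: [0.5821, -0.0872, 0.3286]
tcp_rot: [-9.2, 90.0, -11.7]
wrist_force: [0.6, -0.4, -1.0]
opening: 0.0125
time: 10.7
ee_pos: [0.5824, -0.0872, 0.2842]
tcp_rot: [173.9, 90.0, 171.4]
wrist_force: [-0.7, -0.2, -1.4]
opening: 0.0124
shift [ 5.2  2.2 -0.1] turn 0.11 or -179.89 q6 -6.0 pos [ 0.5824 -0.0872  0.2842] yaw 87.51
```

View pics/m6.png

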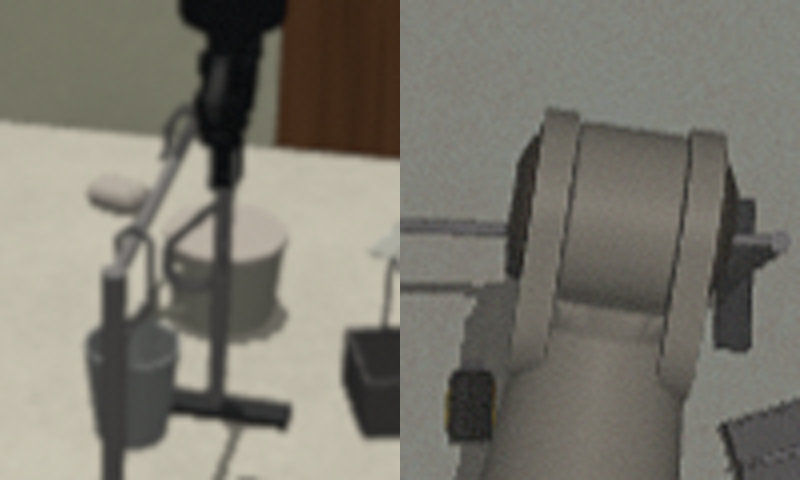

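The top loop is over the bar (side crop (178,125)). Lowering to contact.

```bash
python3 -m jog '1 0 0 0; 2 0 0 0; 3 0 0 0; 3.5 0 0 0; 4 0 0 0; 4.5 0 0 0; 4.5 0 0 0; 4.5 0 0 0'; python3 -m jog '0.5 0 0 0; 1 0 0 0; 1.5 0 0 0; 1.5 0 0 0; 1.5 0 0 0; 1.5 0 0 0; 1.5 0 0 0; 1.5 0 0 0'
```

```text
time: 11.8
ee_pos: [0.5824, -0.0872, 0.2799]
tcp_rot: [-8.1, 90.0, -10.6]
wrist_force: [-0.0, -0.6, 0.4]
opening: 0.0126
time: 12.8
ee_pos: [0.5827, -0.0872, 0.2796]
tcp_rot: [-5.3, 89.9, -7.8]
wrist_force: [0.1, -0.3, 7.6]
opening: 0.0123
```

```bash
python3 -m jog '-0.5 0 0 0; -1 0 0 0; -1 0 0 0; -1 0 0 0; -1 0 0 0; -1 0 0 0; -1 0 0 0; -1 0 0 0' 0.5; python3 -m jog '0 0 -3 0; 0 0 -10 0; 0 0 -20 0; 0 0 -35 0; 0 0 -55 0; 0 0 -80 0; 0 0 -110 0; 0 0 -130 0'
python3 - <<'E'
from h import *
go([.4503,-.2574,.3],107)
c=shot("wrist","w7");s=shot("side","s7"); t=shot("top","t7")
r=lambda a,f:cv2.resize(a,None,fx=f,fy=f,interpolation=cv2.INTER_CUBIC)
cv2.imwrite("pics/m7.png",np.hstack([r(s["color"][165:285,280:380],4),c["color"][:,120:520]])[:,:,::-1])
E
```

```text
time: 13.8
ee_pos: [0.5824, -0.0872, 0.2793]
tcp_rot: [112.0, 90.0, 109.5]
wrist_force: [0.0, -0.8, 0.1]
opening: 0.0423
time: 14.8
ee_pos: [0.4508, -0.0814, 0.2797]
tcp_rot: [-10.2, 89.9, -12.7]
wrist_force: [0.1, -1.1, 0.1]
opening: 0.0427
shift [ -20.3 -175.8    7.2] turn -19.5 or 160.5 q6 -7.7 pos [ 0.4508 -0.0814  0.2797] yaw 87.5
```

View pics/m7.png

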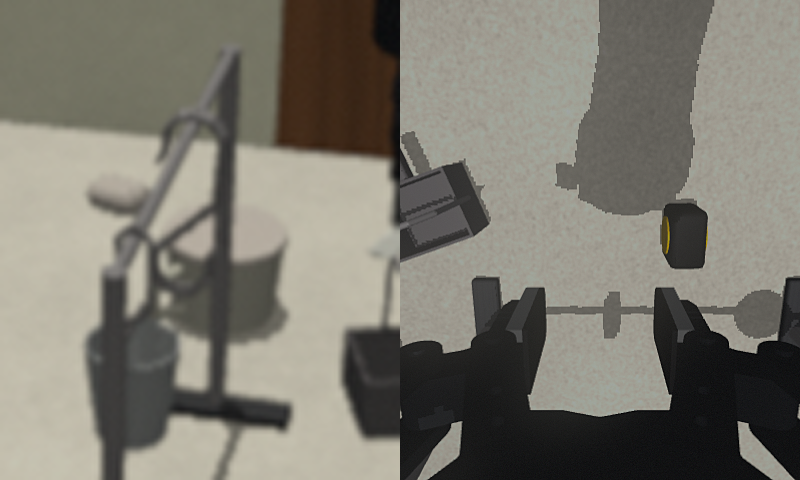

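The hook hangs on the rail (side crop: loop at (180,130), shank at (215,150)). It is clear of the cup. Next, look at the caddy from above.

```bash
python3 -m jog '0 -12 -20 0; 0 -40 -25 -3; 0 -75 -25 -6; 0 -110 -25 -9; 0 -140 -20 -13; 0 -165 -14 -17; 0 -182 -12 -19.5; 0 -182 -12 -19.5'; python3 -m jog '0 0 0 0; 0 0 0 0; 0 0 0 0; 0 0 0 0; 0 0 0 0; 0 0 0 0; 0 0 0 0; 0 0 0 0' | head -2
python3 - <<'E'
from h import *
go([.431,-.263,.28],107)
c=shot("wrist","w8"); cv2.imwrite("pics/m8.png",c["color"][:,:,::-1])
E
```

```text
time: 15.95
ee_pos: [0.433, -0.2638, 0.2785]
tcp_rot: [132.3, 89.9, 149.2]
wrist_force: [-0.0, 0.1, -0.5]
opening: 0.043
time: 16.95
ee_pos: [0.4326, -0.2629, 0.2793]
shift [-0.7  0.3 -1.6] turn 0.0 or -180.0 q6 -48.3 pos [ 0.4326 -0.2629  0.2793] yaw 107.0
```

View pics/m8.png

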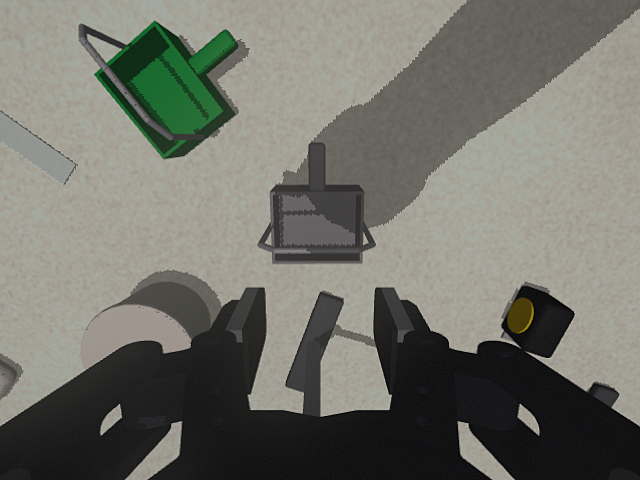

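Grey caddy: handle at columns 309–326, rows 143–190; box at columns 271–362, rows 185–263. It is well aligned with the tool.

Run:
```python
from h import *
c=load("w8");p,R,_=pose();g=cv2.cvtColor(c["color"],cv2.COLOR_RGB2GRAY)
for v in(148,160,175,182): print(v,g[v,300:336].tolist())
print(g[136:150,317].tolist()); print("rim L/R",g[200,262:278].tolist(),g[200,354:370].tolist(), "bot",g[256:268,317].tolist())
print("row edges top",[ (u,int(180+np.argmax(g[180:196,u]<80))) for u in (276,285,295,305,330,340,350,358)])
T=lambda uv,z:((plane(c,uv,z)-p)@R*1000).round(1)
print("handle end",T([(309,144),(325.5,144),(309,180),(326,180)],.05))
print("rim",T([(271.5,185),(362.5,185),(272.5,263),(362,263)],.055))
print("bail",T([(270,246),(364,246)],.125))
```

```text
148 [162, 162, 159, 158, 160, 161, 164, 169, 99, 53, 64, 68, 68, 70, 70, 70, 70, 70, 71, 70, 70, 71, 71, 63, 58, 76, 107, 104, 102, 104, 102, 104, 104, 104, 105, 105]
160 [157, 158, 163, 165, 95, 105, 111, 111, 72, 57, 62, 66, 69, 68, 68, 68, 69, 70, 70, 68, 68, 70, 68, 62, 56, 78, 109, 106, 104, 105, 107, 105, 100, 100, 101, 100]
175 [104, 104, 102, 105, 102, 105, 107, 110, 91, 54, 61, 66, 65, 67, 66, 66, 67, 67, 68, 68, 68, 68, 67, 60, 55, 79, 111, 106, 104, 103, 101, 101, 104, 105, 104, 102]
182 [103, 103, 102, 102, 103, 104, 104, 105, 87, 50, 59, 66, 65, 66, 66, 66, 65, 68, 65, 68, 67, 66, 67, 60, 56, 76, 107, 102, 101, 102, 102, 102, 103, 103, 105, 103]
[95, 99, 104, 107, 105, 111, 83, 56, 64, 67, 71, 69, 70, 70]
rim L/R [160, 163, 162, 161, 162, 165, 169, 170, 92, 102, 105, 46, 54, 55, 55, 54] [66, 67, 45, 45, 47, 47, 47, 67, 64, 66, 97, 101, 101, 98, 100, 99] bot [54, 52, 53, 50, 60, 87, 95, 123, 158, 167, 166, 164]
row edges top [(276, 185), (285, 185), (295, 185), (305, 185), (330, 185), (340, 185), (350, 185), (358, 185)]
handle end [[229.3  -9.3 -58.7]
 [229.3   6.1 -58.7]
 [229.3  -9.6 -25.5]
 [229.3   6.6 -25.4]]
rim [[224.3 -44.9 -21.3]
 [224.3  41.  -21.2]
 [224.3 -46.5  56.1]
 [224.3  42.7  56.2]]
bail [[154.3 -39.1  18.6]
 [154.3  35.7  18.7]]
```

```bash
python3 -m jog '15 0 -20 0; 50 0 -40 0; 95 0 -50 0; 140 0 -50 0; 185 0 -50 0; 220 0 -50 0; 245 0 -50 0; 255 0 -50 0' 0.5; python3 -m jog '0 0 0 0; 0 0 0 0; 0 0 0 0; 0 0 0 0; 0 0 0 0; 0 0 0 0; 0 0 0 0; 0 0 0 0' 0 60;  python3 -m jog '-2 0 0 0; -5 0 0 0; -9 0 0 0; -14 0 0 0; -20 0 0 0; -28 0 0 0; -36 0 0 0; -40 0 0 0'
python3 - <<'E'
from h import *
c=shot("wrist","w9");s=shot("side","s9"); t=shot("top","t9"); p,R,o=pose();print(p,yawof(R),o["torque"])
r=lambda a,f:cv2.resize(a,None,fx=f,fy=f,interpolation=cv2.INTER_CUBIC)
cv2.imwrite("pics/m9.png",np.hstack([c["color"][:,120:520],r(s["color"][165:285,300:400],4)])[:,:,::-1])
E
```

```text
time: 18.0
ee_pos: [0.3841, -0.277, 0.0229]
tcp_rot: [126.4, 89.9, 143.4]
wrist_force: [-0.1, 0.5, 0.4]
opening: 0.0429
time: 19.0
ee_pos: [0.3852, -0.2779, 0.0252]
tcp_rot: [-60.8, 89.9, -43.8]
wrist_force: [-2.4, -0.1, 5.4]
opening: 0.0144
time: 20.0
ee_pos: [0.3851, -0.2776, 0.0651]
tcp_rot: [-52.6, 90.0, -35.5]
wrist_force: [-0.4, -0.1, -3.2]
opening: 0.0149
[ 0.3849 -0.2775  0.0644] 107.00767470184026 [0.0098 0.0954 0.0039]
```

View pics/m9.png

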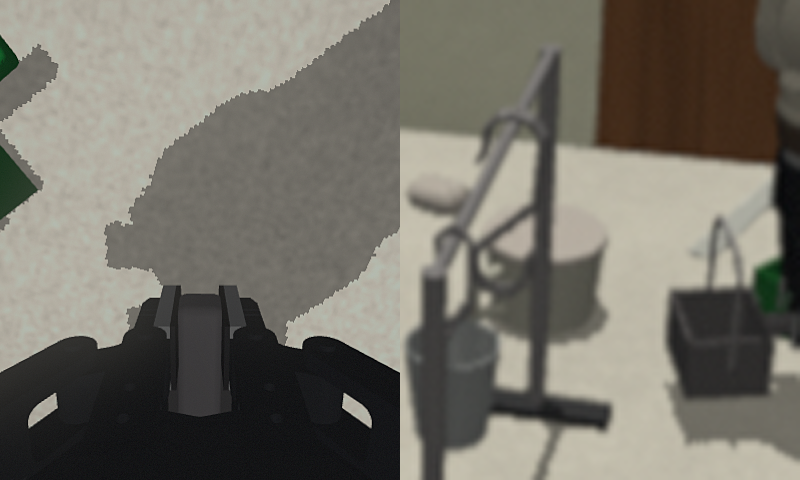

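The caddy is held level at about 40 mm up. Check the hook's actual hang by projecting its expected outline into the side picture.

Run:
```python
from h import *
s=load("s9");a=np.radians(-2.55);ex=np.array([np.cos(a),np.sin(a),0])
H=np.array([.605,-.0882,.265])
for n,x,z in(("top",0,75),("toptip",24,33),("shtop",-20,50),("shbot",-20,3),("slantend",20,-41),("bottom",0,-75),("seat_in",0,-70),("tip",-24,-33)):
    print(n,proj(s,[H+ex*x/1000+[0,0,z/1000]])[0], "crop",((proj(s,[H+ex*x/1000+[0,0,z/1000]])[0]-[300,165])*4+[400,0]).round())
p,R,o=pose(); G=p
# bail: centre of caddy is 71 along tool z
print("now caddy ctr",p+R[:,2]*.071)
B=H-np.array([0,0,.026])
for nm,xo in(("stand",-75),("entry",-6),("seat",0)):
    tgt=H+ex*(xo-71)/1000; print(nm,tgt[:2]); go([tgt[0],tgt[1],.134],87.45)
I=cv2.resize(s["color"][165:265,310:350],None,fx=8,fy=6,interpolation=cv2.INTER_CUBIC)[:,:,::-1].copy()
cv2.imwrite("pics/s9z.png",I)
```

```text
top [328.9489 192.7151] crop [516. 111.]
toptip [320.3565 205.1435] crop [481. 161.]
shtop [335.5765 201.5622] crop [542. 146.]
shbot [334.977  216.2835] crop [540. 205.]
slantend [321.1702 227.8772] crop [485. 252.]
bottom [327.4604 238.7101] crop [510. 295.]
seat_in [327.5074 237.259 ] crop [510. 289.]
tip [335.8696 227.3821] crop [543. 250.]
now caddy ctr [ 0.4528 -0.2567  0.0644]
stand [ 0.4591 -0.0817]
shift [-69.6 165.5 128.3] turn 19.56 or -160.44 q6 -52.8 pos [ 0.3849 -0.2775  0.0644] yaw 107.01
entry [ 0.5281 -0.0848]
shift [-69.6 142.4 193.3] turn 19.56 or -160.44 q6 -52.8 pos [ 0.3849 -0.2775  0.0644] yaw 107.01
seat [ 0.5341 -0.085 ]
shift [-69.6 140.4 198.9] turn 19.56 or -160.44 q6 -52.8 pos [ 0.3849 -0.2775  0.0644] yaw 107.01
```

Hook's projected points match the picture (top (516,111), tip (481,161), lower bottom (510,295)), so it hangs upright. Go to stand-off with the bail at entry height.

```bash
python3 -m jog '-15 0 0 0; -40 5 5 0; -60 20 20 2; -71 45 40 5; -71 75 65 9; -71 110 92 13; -71 145 116 17; -71 165.5 128.3 19.6'; python3 -m jog '0 0 0 0; 0 0 0 0; 0 0 0 0; 0 0 0 0; 0 0 0 0; 0 0 0 0; 0 0 0 0; 0 0 0 0'
python3 - <<'E'
from h import *
s=shot("side","s10");t=shot("top","t10");p,R,o=pose()
go([.4591,-.0817,.1354],87.45)
for h in(-.02,-.01,0,.01,.02,.03): 
    pass
B=p+R[:,2]*.071; B[2]=p[2]-.0252+.130
print("pred bail",B,proj(s,[B+R[:,1]*y for y in(-.032,0,.032)]),"top",proj(t,[B+R[:,1]*y for y in(-.032,0,.032)]))
g=cv2.cvtColor(s["color"],cv2.COLOR_RGB2GRAY)
u,v=proj(s,[B])[0].round().astype(int);print(u,v)
for r in range(v-10,v+22,1): print(r,g[r,u-14:u+14].tolist())
E
```

```text
time: 21.15
ee_pos: [0.4596, -0.0799, 0.1361]
tcp_rot: [18.0, 90.0, 15.4]
wrist_force: [0.2, -0.1, -1.2]
opening: 0.0147
time: 22.15
ee_pos: [0.4591, -0.0816, 0.1353]
tcp_rot: [108.5, 90.0, 106.0]
wrist_force: [-0.2, -0.3, -0.9]
opening: 0.0147
shift [-0.1 -0.1 -0. ] turn -0.04 or 179.96 q6 -7.5 pos [ 0.4591 -0.0816  0.1353] yaw 87.41
pred bail [ 0.53   -0.0848  0.2401] [[355.0441 222.1311]
 [353.229  227.164 ]
 [351.3397 232.4014]] top [[347.0707 286.1359]
 [336.3954 285.674 ]
 [325.719  285.2106]]
353 227
217 [162, 172, 172, 172, 173, 174, 176, 178, 180, 181, 182, 183, 183, 184, 184, 184, 183, 184, 185, 186, 184, 185, 184, 184, 185, 177, 138, 77]
218 [161, 170, 171, 171, 171, 171, 172, 173, 175, 178, 182, 183, 184, 183, 183, 182, 182, 184, 185, 185, 185, 185, 184, 186, 184, 176, 131, 68]
219 [161, 170, 171, 171, 171, 170, 171, 171, 172, 174, 177, 182, 183, 183, 182, 181, 183, 184, 185, 185, 185, 186, 185, 185, 185, 175, 123, 58]
220 [162, 171, 171, 171, 170, 171, 172, 170, 171, 172, 174, 177, 181, 184, 182, 181, 180, 184, 184, 185, 186, 186, 186, 185, 186, 176, 121, 55]
221 [166, 1
[... 3041 characters left out ...]
 82, 77, 59, 46, 43, 43, 42, 46, 53, 56, 53, 49, 52, 47, 48, 61, 72, 81, 85, 90, 99, 109, 117, 127, 140, 160]
244 [82, 82, 82, 73, 52, 42, 43, 44, 43, 46, 54, 55, 48, 43, 42, 41, 42, 43, 44, 47, 49, 50, 54, 61, 63, 73, 102, 144]
245 [80, 82, 81, 67, 47, 41, 43, 43, 42, 46, 56, 55, 48, 43, 44, 43, 44, 43, 42, 43, 42, 41, 43, 42, 44, 56, 88, 138]
246 [81, 82, 78, 58, 43, 41, 43, 43, 43, 46, 55, 54, 47, 44, 44, 42, 43, 43, 43, 43, 43, 42, 42, 42, 48, 60, 84, 139]
247 [82, 82, 68, 49, 38, 40, 43, 44, 42, 46, 55, 54, 46, 44, 43, 43, 42, 43, 43, 42, 43, 43, 43, 42, 51, 65, 88, 147]
248 [87, 78, 58, 42, 38, 41, 43, 42, 43, 44, 55, 53, 47, 43, 43, 44, 43, 43, 42, 44, 43, 42, 43, 45, 53, 57, 88, 154]
```

Bail seen at columns 351–355, rows 223–232 matches the prediction within half a pixel. Enter over the tip.

```bash
python3 -m jog '0 0 8 0; 0 0 20 0; 0 0 33 0; 0 0 43 0; 0 0 51 0; 0 0 57 0; 0 0 61 0; 0 0 61 0'; python3 -m jog '3 0 4 0; 7 0 7 0; 11 0 9 0; 16 0 10.5 0; 21 0 12 0; 26 0 13 0; 31 0 14 0; 31 0 14 0'
python3 - <<'E'
from h import *
s=shot("side","s11"); go([.5341,-.085,.093],87.45)
cv2.imwrite("pics/s11z.png",cv2.resize(s["color"][180:270,300:400],None,fx=7,fy=6,interpolation=cv2.INTER_CUBIC)[:,:,::-1])
E
```

```text
time: 23.25
ee_pos: [0.5201, -0.0844, 0.1353]
tcp_rot: [-177.6, 90.0, 179.8]
wrist_force: [-0.6, 0.4, -1.9]
opening: 0.0151
time: 24.25
ee_pos: [0.5338, -0.085, 0.1038]
tcp_rot: [174.3, 90.0, 171.7]
wrist_force: [0.2, 0.2, -1.8]
opening: 0.0151
shift [11.1  0.   0.2] turn -0.04 or 179.96 q6 -6.5 pos [ 0.5339 -0.085   0.1041] yaw 87.41
```

No contact forces. Lowering gently onto the seat, watching the force.

```bash
python3 -m jog '2 0 0 0; 4 0 0 0; 6 0 0 0; 8 0 0 0; 9 0 0 0; 10 0 0 0; 10 0 0 0; 10 0 0 0'; python3 -m jog '0.5 0 0 0; 1 0 0 0; 1.5 0 0 0; 1.5 0 0 0; 1.5 0 0 0; 1.5 0 0 0; 1.5 0 0 0; 1.5 0 0 0'
```

```text
time: 25.3
ee_pos: [0.5343, -0.0851, 0.0946]
tcp_rot: [-6.2, 90.0, -8.8]
wrist_force: [0.2, 0.3, 1.9]
opening: 0.0147
time: 26.3
ee_pos: [0.5347, -0.0851, 0.0937]
tcp_rot: [-5.0, 89.9, -7.6]
wrist_force: [0.1, -0.3, 6.5]
opening: 0.0148
```

```bash
python3 -m jog '-0.7 0 0 0; -1.2 0 0 0; -1.2 0 0 0; -1.2 0 0 0; -1.2 0 0 0; -1.2 0 0 0; -1.2 0 0 0; -1.2 0 0 0' - 20; python3 -m jog '0 0 0 0; 0 0 0 0; 0 0 0 0; 0 0 0 0; 0 0 0 0; 0 0 0 0; 0 0 0 0; 0 0 0 0' 0.5; python3 -m jog '0 0 -4 0; 0 0 -10 0; 0 0 -18 0; 0 0 -30 0; 0 0 -45 0; 0 0 -65 0; 0 0 -90 0; 0 0 -115 0'; python3 -m jog '0 0 -20 0; 0 0 -60 0; 0 0 -90 0; 0 0 -90 0; 0 0 -90 0; 0 0 -90 0; 0 0 -90 0; 0 0 -90 0'
python3 - <<'E'
from h import *
s0=shot("side","s13");
E
python3 -m jog '0 0 0 0; 0 0 0 0; 0 0 0 0; 0 0 0 0; 0 0 0 0; 0 0 0 0; 0 0 0 0; 0 0 0 0';python3 - <<'E'
from h import *
a=load("s13");s=shot("side","s14");t=shot("top","t14");w=shot("wrist","w14")
d=cv2.absdiff(a["color"],s["color"]).max(2);d[:,430:]=0;print("changed px",(d>30).sum())
z=lambda i,f:cv2.resize(i,None,fx=f,fy=f,interpolation=cv2.INTER_CUBIC)
cv2.imwrite("pics/m14.png",np.hstack([z(s["color"][170:300,290:390],4),z(t["color"][220:350,310:410],4)])[:,:,::-1])
p,R,o=pose();print(p)
E
```

```text
time: 27.3
ee_pos: [0.5341, -0.0851, 0.094]
tcp_rot: [-3.3, 90.0, -5.9]
wrist_force: [0.7, 0.0, 4.8]
opening: 0.0146
time: 28.3
ee_pos: [0.534, -0.0851, 0.094]
tcp_rot: [-56.9, 90.0, -59.5]
wrist_force: [0.4, -0.2, 0.7]
opening: 0.0427
time: 29.3
ee_pos: [0.4176, -0.0797, 0.0939]
tcp_rot: [-27.4, 90.0, -30.0]
wrist_force: [0.1, 0.2, 1.4]
opening: 0.0424
time: 30.3
ee_pos: [0.3294, -0.0757, 0.0938]
tcp_rot: [169.6, 90.0, 167.0]
wrist_force: [0.4, 0.6, 0.1]
opening: 0.0427
time: 31.35
ee_pos: [0.3292, -0.0758, 0.094]
tcp_rot: [113.4, 90.0, 110.8]
wrist_force: [-0.4, 0.8, -0.2]
opening: 0.0427
changed px 0
[ 0.3292 -0.0758  0.094 ]
```

View pics/m14.png

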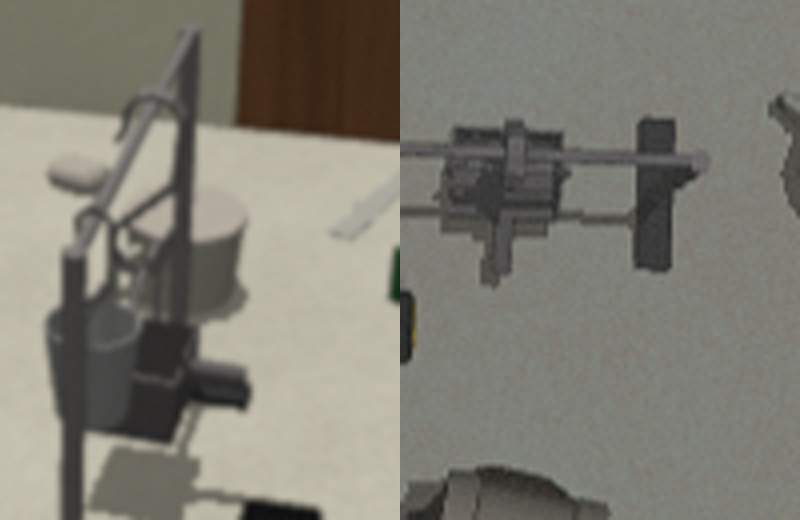

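Run:
```python
from h import *
s=load("s14");a=np.radians(-2.55);ex=np.array([np.cos(a),np.sin(a),0]);B=np.array([.605,-.0885,.1975])
for th in(0,5,10):
    q=np.radians(th)
    f=lambda x,z:((proj(s,[B+ex*(x*np.cos(q)+z*np.sin(q))/1000+[0,0,(z*np.cos(q)+x*np.sin(q)*1)/1000]])[0]-[290,170])*4).round()
    print(th,"handle root top",f(-36,-80),"end top",f(-81,-80),"end bottom",f(-81,-96))
t1,t2=load("top1")["color"],load("t14")["color"]
for n,(u,v) in dict(flask=(184,260),mug=(428,260),tape=(308,301)).items():
    A,Bb=[cv2.cvtColor(i,cv2.COLOR_RGB2GRAY)[v-22:v+22,u-22:u+22] for i in(t1,t2)]
    print(n,"diff px",(cv2.absdiff(A,Bb)>35).sum())
```

```text
0 handle root top [193. 363.] end top [252. 371.] end bottom [250. 389.]
5 handle root top [202. 367.] end top [260. 380.] end bottom [260. 398.]
10 handle root top [210. 371.] end top [267. 388.] end bottom [269. 405.]
flask diff px 0
mug diff px 0
tape diff px 2
```

```bash
python3 -c "
from workcell import bot
print(bot.job_done())"
```

```text
the job is handed in; nothing more can be done
None
```

The small S-hook is hanging on the free stretch of the rail, and the grey caddy hangs by its bail from the hook's lower loop. I handed the job in at about 31.5 s, with the gripper open and roughly 0.2 m clear of the caddy.

**What I did:**
- **Hook:** I pulled it straight up out of the case and lowered it onto the rail. Contact came at the expected height, with 7.6 N on the wrist. I then let go and backed away.
- **Caddy:** I lifted it by its stub handle, took the bail over the loop's tip and lowered it until it seated. That was about 1 mm from the predicted height, with 6.5 N on the wrist. I then let go and withdrew.

**Last checks:**
- **At rest:** two side pictures 1 s apart showed no changed pixels.
- **Bystanders:** the flask and mug showed 0 changed pixels in the top view and the tape measure 2, which I take as noise. None of them was touched.
- **Level:** the caddy is not perfectly level; its handle looks a few degrees low. My tilt projection had a sign error, so that is only a rough estimate. I took it as the caddy's natural hang and left it.
- **Disagreement between cameras:** early on, the top and wrist cameras differed by about 5 mm sideways on the case (more on the hook). I centred on the fingers in the wrist view instead.

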